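# Clear the plating tank's lid and hold it open

### The arm

A 6-joint arm with a two-finger parallel gripper is mounted at the origin on the work surface. World frame = base frame: x ahead of the robot, y to its left, z up, the work surface at z = 0. Lengths are in m, angles in rad, forces in N, time in s.
With the tool pointing down it reaches from about 0.225 to 0.875 m from the base axis. Payload 3.4 kg.
Tool frame: the origin (TCP) lies midway between the tips of the shut fingers; the grasp point (between the pads) lies robot.hold_point_z behind it (robot.hold_point_z is the distance from the TCP to the grasp point, in m); z points along the fingers, y is the line along which they close (so a half turn about z gives the same grasp; the last joint's range is limited). The gripper opens to 85 mm and grips with 20 to 120 N. Pads are 22 mm wide; open, the fingers measure 114 mm over their backs; the gripper's body (76 mm by 85 mm) begins 54 mm behind the grasp point. The pads swing forward as they close: fully open they stand 13 mm farther back than shut.
Start: joints at [1.133, 0.276, 1.505, -0, 1.361, -0.121], TCP at [0.179, 0.546, 0.231] pointing down, gripper open.
Joint ranges: [-2.89, 2.89], [-0.75, 2.08], [0.22, 2.7], [-1.18, 4.32], [0.11, 2.71], [-2.7, 2.7]. Speed limits (rad/s): [2.57, 2.57, 3.14, 3.14, 3.14, 3.14].

### API

Orientations are given as a unit quaternion [x, y, z, w].
In Python, from rig import robot gives the robot as it stands.
- The arm moves only by the tool arm_command, never from a script. Its argument "steps" is a list of rows, each a list of 3 entries, a list of its own where there are three numbers: the finger opening in m, from 0 to 0.0854, then the shift along the world's x, y, z in m, then the turn, a rotation vector about the world's x, y, z in rad. A call has exactly 5 rows; each row shifts and turns the commanded pose from where the row before left it; what a row does not reach is not made up. A row lasts 1/8 s, in which the tool goes at most 62.5 mm and 10.7 degrees, less where a joint would pass 70% of its speed; a pose out of reach is approached as far as the arm can. A call with a gripper value outside its range is refused whole. The fingers move at their own pace and stop on an object; "newtons" is the grip in N (left out, the last holds). Time passes only in rows, so rows that do not move let the fingers close, or fill a call up. It gives the time, the measured TCP pose, the force, the opening and the grip force at its end, in the units of the state.
- robot.read_state(): the state, without advancing time (a new reading comes with each control period).
- robot.get_image(name): name is "side" or "top" or "wrist"; returns the picture (400x640x3 uint8, red, green, blue); there is no depth.
- robot.get_calibration(name): a dict with "camera_matrix" (3x3 intrinsics, pixels), "camera_from_world" (4x4, takes a point from world to camera coordinates). Camera axes: x right, y up, looking along -z (the intrinsics and any distortion apply to the point x, -y, -z); pixel columns grow to the right and rows downward; lengths in m; the calibration is good to about 2 mm. The wrist camera is an equidistant fisheye: a pixel r from the principal point sees the ray r / f radians off the axis. A picture is of the moment at which its call begins: read the wrist's pose just before it. get_calibration takes no time and is no camera call; for the wrist camera it gives the pose at the moment of the call.
- robot.sign_off(): hands the job in; it is judged then, once.
Trained networks look in the newest picture that a camera, given by its name, has taken for a name from the list of things; names that differ only in an ending like _2 or _b are one class to them, and where a whole thing is asked for, a point or a joint stands for the part that bears it (a point fixed in the world has none). Each returns a list of dicts, best first, with "score" (0 to 1); they miss things now and then, are a little off and sometimes report something else, mostly with a low value. They report only what shows in the picture. A call takes as long as a camera call. They do not tell look-alikes from the thing itself.
- robot.regions_of(camera, name): "mask" (400x640 bool, what is visible of it) and "extent" ([centre column, centre row, width, height] in pixels, round what is visible of it).
- robot.pinpoint(camera, name): "point" ([column, row] in pixels: a listed point, or the origin of a listed thing).
The state is a dict: "time_s": time; "joint_positions": joint angles; "joint_vel": joint speeds; "tau": joint torques, N m; "eef_pos": TCP position; "tool_rot": TCP orientation; "ft_force": force on the tool from outside, world axes, zero at the start; "torque": the same for the moment, N m; "grip_width": finger opening in m; "gripper_force": force on a finger pad.
Only numpy, scipy, OpenCV 4.12 (cv2) and the standard library are available. Lean on these libraries where they do the work, as an engineer would, in place of code of your own. Each camera call takes 0.05 s, during which the arm holds its last target. There are 200 camera calls.

### The job

The work bar lies across the closed lid of the plating tank: take it off and rest it level in both V saddles of the drain stand, roughly centred, and let go of it. Then raise the lid to 45 degrees open and keep holding it there for the operator on the far side, as it falls shut by itself: finish while still holding the lid up. Leave the bottle, beaker and wrench where they are.

Things in the scene. Friction and masses are not known exactly. Their poses are not given: they have to be found in the camera images.
- tank: white plastic open tank, fixed to the bench, 200 (x) x 240 (y) x 130 mm high, under a grey lid; origin at the centre of its underside; its x axis points from the hinge side (nearer the robot) to the far, handle side; its y axis is parallel to the hinge. Low clip-on parts stand out no more than 15 mm from its sides.
- hinge (a point): middle of the lid's hinge line, along the tank's top edge nearest the robot: 100 mm from the tank's origin in the tank's -x, 130 mm up; axes as the tank's
- lid_angle (a joint): opening angle of the grey lid, rad: 0 shut (level), grows as the handle side rises and swings up towards the robot; 0.785 is 45 degrees; stop at 1.35. A flat plate 200 x 240 x 8 mm, its top 10 mm above the hinge line (140 mm above the bench when shut), about 0.6 kg; turns freely, no latch, falls shut when let go
- lid: the grey lid with its handle; origin at the middle of the hinge line, x along the plate towards the handle edge, y along the hinge, z square to its face (straight up when shut); its angle is joint lid_angle
- handle (a point): steel bar handle on top of the lid near its far edge: a round bar 12 mm in diameter and 120 mm long, parallel to the hinge, on two 10 mm posts 53 mm either side of the middle. Origin at the middle of the bar, 165 mm from the hinge line along the lid, its axis 40 mm above the lid's top face; y along the bar, z square to the lid's face, pointing out of it
- bar: loose work bar: steel rod 12 mm in diameter, 250 mm long, with two white collars (28 mm square, 16 mm along the rod) 90 mm either side of its middle; 0.2 to 0.4 kg. Origin at its middle on its axis, y along the rod. Starts lying on its collars across the lid between hinge and handle, roughly parallel to the hinge, its axis 14 mm above the lid's top, 154 mm above the bench
- stand: drain stand, fixed: black base 90 (x) x 150 (y) x 12 mm; two white posts 55 mm either side of its middle along y, each 14 mm thick along y, topped by a 90-degree V saddle about 45 mm wide, bottom 80 mm and tips 98 mm above the bench. Origin at the centre of its underside; a seated bar lies along the stand's y axis, collars outside the posts, either way round
- seat (a point): where the middle of the bar's axis comes to rest when seated: midway between the two saddles, 88.5 mm above the bench; axes as the stand's
- bottle: bystander: white plastic bottle with a blue cap, 68 mm in diameter, 170 mm high; origin at the centre of its underside
- beaker: bystander: white open beaker, 68 mm in diameter at the rim, 80 mm high; origin at the centre of its underside
- wrench: bystander: steel wrench lying flat, 150 mm long; origin under the middle
There are look-alikes about, which are no part of the job. What is meant by the stand is not turquoise, and is the smaller of those in its own colour.

How it is judged:
By the outcome, as a careful person would: the job done as asked, in the order asked, and still so for the second after the job is handed in, while the arm keeps its last pose, push and grip.
It also fails if it takes over 58 s, if anything falls off the work surface, if the arm or the gripper's body presses on something with over 40 N, if the wrist force passes 120 N, or if a joint passes its speed limit or range.

## Working session

There is one attempt and no reset: what is moved stays moved. The work goes in short steps, Python scripts to look and compute and a tool call to move; the robot and the scene stay as the last step left them, time stands still between calls to the robot, and variables do not carry over. Pictures are saved under pics/ and viewed, at most 10 in all, crops included, and the job is handed in when it is done.

Besides the shell and the picture viewer there is one more tool, called after "Call:" by a JSON object that holds its "method" and its "body", one argument or row to a line. arm_command: Moves the arm, as the interface text tells. Its arguments: {"type":"object","properties":{"steps":{"type":"array"},"newtons":{"type":"number"}},"required":["steps"]}

```bash
ls; mkdir -p pics
cat > h.py <<'E'
import numpy as np, cv2
from rig import robot
def ray(cam,px):
    c=robot.get_calibration(cam);K=np.array(c["camera_matrix"]);T=np.array(c["camera_from_world"])
    v=np.linalg.inv(K)@[px[0],px[1],1]; d=np.array([v[0],-v[1],-1.])
    if cam=="wrist":
        r=np.hypot(v[0],v[1]); s=np.sin(r)/r if r>1e-9 else 1; d=np.array([v[0]*s,-v[1]*s,-np.cos(r)])
    R=T[:3,:3]; return -R.T@T[:3,3], R.T@d
def at(cam,px,z):
    o,d=ray(cam,px); return o+d*(z-o[2])/d[2]
def proj(cam,p):
    c=robot.get_calibration(cam);K=np.array(c["camera_matrix"]);T=np.array(c["camera_from_world"])
    q=T[:3,:3]@p+T[:3,3]; v=K@[q[0]/-q[2],-q[1]/-q[2],1]; return v[:2]
E
python3 - <<'E'
from h import *
np.set_printoptions(precision=3,suppress=True)
ims=[]
for c in("top","side"):
    im=robot.get_image(c); cv2.imwrite(f"pics/{c}0.png",im[:,:,::-1])
    for n,z in(("bar",.154),("handle",.18),("hinge",.13),("seat",.0885),("stand",0),("tank",0),("bottle",0),("beaker",0),("wrench",0)):
        for r in robot.pinpoint(c,n):
            print(c,n,round(r["score"],2),np.round(r["point"]),at(c,r["point"],z))
    print(robot.get_calibration(c).keys(),ray(c,(320,200)))
s=robot.read_state();print(s, robot.hold_point_z)
E
```

```text
pics
top bar 0.94 [424. 217.] [ 0.532 -0.187  0.154]
top handle 0.79 [421. 167.] [ 0.651 -0.177  0.18 ]
top hinge 0.41 [330. 136.] [0.746 0.041 0.13 ]
top seat 0.9 [257. 143.] [0.74  0.238 0.089]
top seat 0.79 [175. 281.] [0.373 0.429 0.089]
top seat 0.65 [264. 215.] [0.543 0.213 0.089]
top stand 0.86 [192. 280.] [0.376 0.413 0.   ]
top stand 0.65 [259. 157.] [0.725 0.242 0.   ]
top stand 0.62 [271. 219.] [0.544 0.201 0.   ]
top tank 0.58 [408. 208.] [ 0.581 -0.19   0.   ]
top bottle 0.86 [332. 138.] [0.786 0.028 0.   ]
top beaker 0.72 [345. 273.] [ 0.397 -0.006  0.   ]
top wrench 0.77 [260. 280.] [0.377 0.227 0.   ]
dict_keys(['camera_matrix', 'camera_from_world']) (array([0.391, 0.104, 1.11 ]), array([ 0.186, -0.036, -0.982]))
side bar 0.89 [364. 140.] [ 0.522 -0.161  0.154]
side handle 0.93 [320. 125.] [ 0.64 -0.17  0.18]
side hinge 0.85 [378. 144.] [ 0.482 -0.189  0.13 ]
side seat 0.7 [240. 253.] [0.736 0.241 0.089]
side seat 0.59 [428. 347.] [0.373 0.396 0.089]
side seat 0.56 [338. 254.] [0.541 0.21  0.089]
side stand 0.95 [244. 286.] [0.734 0.249 0.   ]
side stand 0.83 [415. 39
[... 256 characters left out ...]
0.037 0.   ]
side wrench 0.94 [412. 306.] [0.381 0.239 0.   ]
side wrench 0.7 [340. 186.] [ 0.576 -0.161  0.   ]
dict_keys(['camera_matrix', 'camera_from_world']) (array([0.497, 0.819, 0.673]), array([ 0.11 , -0.797, -0.594]))
{'time_s': 1.0, 'joint_positions': array([ 1.133,  0.276,  1.505, -0.   ,  1.361, -0.121]), 'joint_vel': array([-0.001, -0.001,  0.001,  0.001, -0.003,  0.001]), 'tau': array([ -0.   , -41.666, -24.611,   0.   ,   0.   ,   0.   ]), 'eef_pos': array([0.179, 0.546, 0.231]), 'tool_rot': array([0.158, 0.987, 0.   , 0.   ]), 'ft_force': array([-0.56 , -0.265,  0.478]), 'torque': array([ 0.002, -0.025,  0.033]), 'gripper_force': 0.0, 'grip_width': 0.08554095977807452} 0.0187
```

View pics/top0.png

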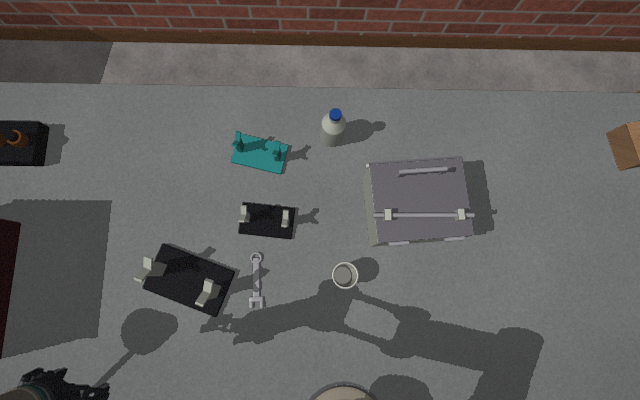

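View pics/side0.png

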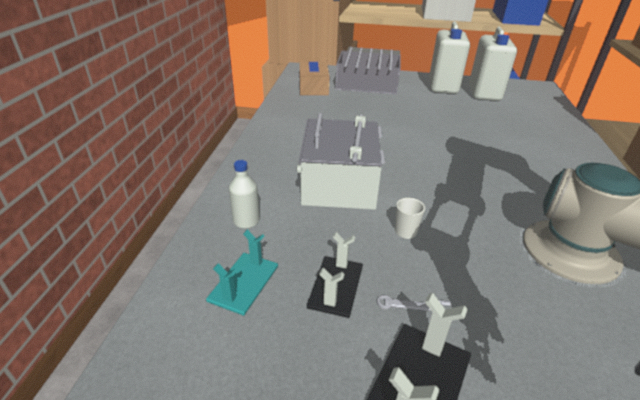

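The top view shows the small black stand at about (267,219), the large black one at (188,280) and the turquoise one at (260,152). The bar spans (374,215)–(475,214) on the lid, with the handle at (424,170). Next I'll refine the axes from the masks.

Run:
```python
from h import *
np.set_printoptions(precision=4,suppress=True)
def line(c,m,z):
    pts=np.argwhere(m)[:,::-1]
    W=np.array([at(c,p,z)[:2] for p in pts])
    r=cv2.minAreaRect((W*1e4).astype(np.float32)); 
    mu=W.mean(0); u=np.linalg.svd(W-mu,full_matrices=False)[2][0]; u*=np.sign(u[1])
    t=(W-mu)@u; return mu,u,np.degrees(np.arctan2(-u[0],u[1])),mu+u*t.min(),mu+u*t.max(),np.ptp(t),(np.array(r[0])/1e4,np.array(r[1])/1e4,r[2])
for c in("top","side"):
    im=robot.get_image(c)
    for n,z in(("bar",.154),("handle",.18),("tank",.13),("lid",.14)):
        for r in robot.regions_of(c,n)[:1]:
            print(c,n,round(r["score"],2),r["mask"].sum(),*line(c,r["mask"],z))
    g=im.min(axis=2)
    for r in robot.regions_of(c,"stand"):
        m=r["mask"]; w=m&(g>110); k,l,st,ce=cv2.connectedComponentsWithStats(w.astype(np.uint8))
        print(c,"stand",round(r["score"],2),np.round(r["extent"]),[(st[i,4],np.round(ce[i]),at(c,ce[i],.088)[:2],st[i,:4]) for i in range(1,k) if st[i,4]>15])
        b=m&(g<60); print("  base",line(c,b,.012)[-1])
t=cv2.imread("pics/top0.png");s=cv2.imread("pics/side0.png")
a=cv2.resize(t[185:255,220:310],(800,622-50)); 
b=cv2.resize(s[220:325,295:375],(400,525))
cv2.imwrite("pics/crop1.png",cv2.resize(np.hstack([cv2.resize(a,(420,327)),cv2.resize(s[220:325,295:375],(249,327)) ]),None,fx=1.15,fy=1.15))
for c in("top","side"):
    for p in((.543,.212+.055,.08),(.543,.212-.055,.08)): print(c,proj(c,np.array(p)))
```

```text
top bar 0.59 668 [ 0.5397 -0.1947] [-0.0173  0.9999] 0.9904901229664639 [ 0.5417 -0.3118] [ 0.5373 -0.0589] 0.2529219729608954 (array([ 0.5374, -0.1854]), array([0.0348, 0.2529]), 2.1469779014587402)Traceback (most recent call last):
  File "<stdin>", line 13, in <module>
  File "<stdin>", line 5, in line
  File "h.py", line 10, in at
    o,d=ray(cam,px); return o+d*(z-o[2])/d[2]
        ~~~^^^^^^^^
  File "h.py", line 4, in ray
    c=robot.get_calibration(cam);K=np.array(c["camera_matrix"]);T=np.array(c["camera_from_world"])
ValueError: time passes only in moves, steps and waits
```

```bash
python3 - <<'E'
s=open('h.py').read()
s=s.replace("def ray(","_c={}\ndef cal(cam):\n    if cam not in _c or cam=='wrist': _c[cam]=robot.get_calibration(cam)\n    return _c[cam]\ndef ray(",1).replace("c=robot.get_calibration(cam);","c=cal(cam);")
open('h.py','w').write(s)
E
cat >> h.py <<'E'
def line(c,m,z):
    pts=np.argwhere(m)[:,::-1]
    W=np.array([at(c,p,z)[:2] for p in pts])
    r=cv2.minAreaRect((W*1e4).astype(np.float32))
    mu=W.mean(0); u=np.linalg.svd(W-mu,full_matrices=False)[2][0]; u*=np.sign(u[1])
    t=(W-mu)@u; return np.degrees(np.arctan2(-u[0],u[1])),mu,mu+u*t.min(),mu+u*t.max(),np.ptp(t),(np.array(r[0])/1e4,np.array(r[1])/1e4,r[2])
E
python3 - <<'E'
from h import *
np.set_printoptions(precision=4,suppress=True)
for c in("top","side"):
    im=robot.get_image(c)
    for n,z in(("bar",.154),("handle",.18),("tank",.13),("lid",.14)):
        for r in robot.regions_of(c,n)[:1]:
            print(c,n,round(r["score"],2),r["mask"].sum(),*line(c,r["mask"],z))
    g=im.min(axis=2)
    for r in robot.regions_of(c,"stand"):
        m=r["mask"]; w=m&(g>110); k,l,st,ce=cv2.connectedComponentsWithStats(w.astype(np.uint8))
        print(c,"stand",round(r["score"],2),np.round(r["extent"]),[(st[i,4],np.round(ce[i]),at(c,ce[i],.088)[:2],st[i,:4]) for i in range(1,k) if st[i,4]>15])
        b=m&(g<60); print("  base",line(c,b,.012)[-1] if b.sum()>9 else 0)
t=cv2.imread("pics/top0.png");s=cv2.imread("pics/side0.png")
cv2.imwrite("pics/crop1.png",np.hstack([cv2.resize(t[185:255,220:310],(450,350)),cv2.resize(s[220:325,295:375],(267,350))]))
for c in("top","side"):
    for p in((.543,.212+.055,.08),(.543,.212-.055,.08)): print(c,proj(c,np.array(p)))
E
```

```text
top bar 0.76 534 0.8117173855252472 [ 0.54   -0.1977] [ 0.5415 -0.3093] [ 0.5382 -0.0763] 0.2330890561174388 (array([ 0.5387, -0.1928]), array([0.0299, 0.2331]), 1.399025321006775)
top tank 0.68 7946 12.31954177761149 [ 0.5801 -0.1756] [ 0.611  -0.3172] [ 0.5496 -0.036 ] 0.2877932229204252 (array([ 0.5792, -0.1769]), array([0.2179, 0.2654]), 4.992109775543213)
top lid 0.82 7042 8.984400281991476 [ 0.5848 -0.1829] [ 0.6047 -0.309 ] [ 0.5654 -0.0605] 0.2516433516392793 (array([ 0.5834, -0.1838]), array([0.2102, 0.2419]), 4.9466328620910645)
top stand 0.88 [183. 281. 100.  76.] [(np.int32(97), array([147., 263.]), array([0.4183, 0.5045]), array([143, 256,   8,  14], dtype=int32)), (np.int32(18), array([137., 279.]), array([0.3786, 0.5248]), array([134, 276,   8,   5], dtype=int32)), (np.int32(93), array([207., 287.]), array([0.3601, 0.3493]), array([203, 280,   9,  14], dtype=int32)), (np.int32(23), array([199., 304.]), array([0.3184, 0.3674]), array([195, 302,   8,   5], dtype=int32))]
  base (array([0.3776, 0.4193]), array([0.2216, 0.1299]), 69.52470397949219)
top stand 0.77 [261. 153
[... 1383 characters left out ...]
]), array([332, 233,  23,  35], dtype=int32)), (np.int32(491), array([330., 286.]), array([0.5456, 0.2956]), array([320, 268,  24,  39], dtype=int32))]
  base (array([0.5423, 0.2202]), array([0.151 , 0.0873]), 84.33576202392578)
side stand 0.6 [243. 273.  74.  84.] []
  base (array([0.7418, 0.2094]), array([0.2152, 0.1192]), 76.61262512207031)
side stand 0.33 [412. 304.  71.  12.] [(np.int32(353), array([398., 304.]), array([0.4216, 0.3154]), array([377, 296,  53,  15], dtype=int32)), (np.int32(47), array([444., 303.]), array([0.3389, 0.2987]), array([439, 301,  11,   5], dtype=int32))]
  base 0
top [243.3117 215.2651]
top [285.3435 215.6886]
side [333.4318 278.0775]
side [340.0521 240.1953]
```

```bash
ls pics
```

```text
crop1.png
side0.png
top0.png
```

Call:
{"method": "arm_command", "body": {
  "steps": [
    [0.0854, [0.024, -0.049, 0.002], [0, 0, -0.082]],
    [0.0854, [0.024, -0.049, 0.002], [0, 0, -0.082]],
    [0.0854, [0.024, -0.049, 0.002], [0, 0, -0.082]],
    [0.0854, [0.024, -0.049, 0.002], [0, 0, -0.082]],
    [0.0854, [0.024, -0.049, 0.002], [0, 0, -0.082]]
  ],
  "newtons": 60
}}

```text
time_s: 2.38
eef_pos: [0.2998, 0.2999, 0.2416]
tool_rot: [0.356, 0.934, 0.0, 0.0]
ft_force: [1.0, 0.7, -0.4]
grip_width: 0.0852
gripper_force: 0.0
```

Call:
{"method": "arm_command", "body": {
  "steps": [
    [0.0854, [0.024, -0.049, 0.002], [0, 0, -0.082]],
    [0.0854, [0.024, -0.049, 0.002], [0, 0, -0.082]],
    [0.0854, [0.024, -0.049, 0.002], [0, 0, -0.082]],
    [0.0854, [0.024, -0.049, 0.002], [0, 0, -0.082]],
    [0.0854, [0.024, -0.049, 0.002], [0, 0, -0.082]]
  ]
}}

```text
time_s: 3.0
eef_pos: [0.4198, 0.0547, 0.2517]
tool_rot: [0.54, 0.842, 0.0, 0.0]
ft_force: [1.4, 0.0, 0.8]
grip_width: 0.0852
gripper_force: 0.0
```

Call:
{"method": "arm_command", "body": {
  "steps": [
    [0.0854, [0.024, -0.049, 0.002], [0, 0, -0.082]],
    [0.0854, [0.024, -0.049, 0.002], [0, 0, -0.082]],
    [0.0854, [0.024, -0.049, 0.0], [0, 0, -0.082]],
    [0.0854, [0.022, -0.047, 0.0], [0, 0, -0.082]],
    [0.0854, [0.022, -0.046, 0.0], [0, 0, -0.082]]
  ]
}}

```text
time_s: 3.62
eef_pos: [0.5357, -0.1854, 0.2554]
tool_rot: [0.7, 0.714, 0.0, 0.0]
ft_force: [0.2, 0.3, -0.2]
grip_width: 0.0854
gripper_force: 0.0
```

```bash
cat >> h.py <<'E'
from scipy.spatial.transform import Rotation as Ro
def pose():
    s=robot.read_state(); R=Ro.from_quat(s["tool_rot"]).as_matrix(); y=R[:,1]
    print("t",round(s["time_s"],2),"tcp",s["eef_pos"].round(4),"closeline",round(np.degrees(np.arctan2(y[1],y[0])),2),"z",R[:,2].round(3),"F",s["ft_force"].round(1),"w",round(s["grip_width"],4),"gf",round(s["gripper_force"],1),"q",s["joint_positions"].round(2))
    return s
E
python3 - <<'E'
from h import *
np.set_printoptions(precision=4,suppress=True)
pose()
for c in("wrist",):
    C=robot.get_calibration(c); _=cal(c); 
    im=robot.get_image(c); cv2.imwrite(f"pics/{c}1.png",im[:,:,::-1])
    for n,z in(("bar",.154),("handle",.18),("hinge",.13)):
        for r in robot.pinpoint(c,n)[:2]: print(n,round(r["score"],2),r["point"],at(c,r["point"],z))
E
```

```text
t 3.62 tcp [ 0.5357 -0.1854  0.2554] closeline 1.19 z [ 0.  0. -1.] F [ 0.2  0.3 -0.2] w 0.0854 gf 0.0 q [-0.46  0.25  1.48  0.    1.41 -0.48]
bar 0.73 [260.4, 202.9] [ 0.4859 -0.1899  0.154 ]
handle 0.85 [460.6, 213.4] [ 0.6479 -0.184   0.18  ]
hinge 0.63 [261.2, 206.6] [ 0.479  -0.1969  0.13  ]
```

View pics/wrist1.png

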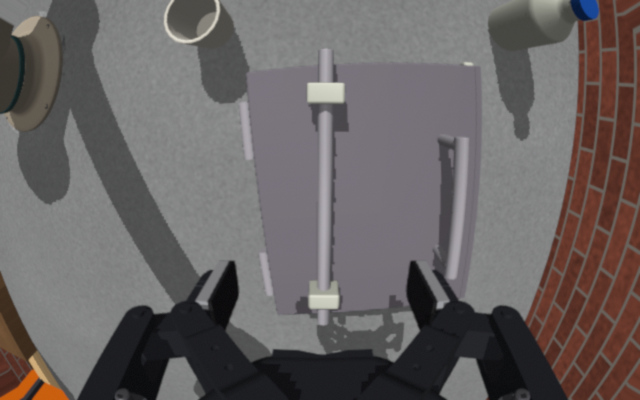

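The wrist view shows the rod from (325,48) to (324,325), with collars at (325,93) and (324,296). The handle runs from (461,140) to (451,277).

Run:
```python
from h import *
np.set_printoptions(precision=4,suppress=True)
for p,z in(((325.5,49),.154),((324,324),.154),((326,93),.168),((324,292),.168),((326,105),.154),((325,281),.154),((325,190),.154),((461,139),.18),((451,277),.18)): print(p,at("wrist",p,z))
```

```text
(325.5, 49) [ 0.5353 -0.0594  0.154 ]
(324, 324) [ 0.54   -0.3135  0.154 ]
(326, 93) [ 0.5363 -0.0951  0.168 ]
(324, 292) [ 0.5388 -0.2634  0.168 ]
(326, 105) [ 0.5367 -0.1041  0.154 ]
(325, 281) [ 0.5397 -0.2605  0.154 ]
(325, 190) [ 0.5375 -0.173   0.154 ]
(461, 139) [ 0.6388 -0.1226  0.18  ]
(451, 277) [ 0.6503 -0.2419  0.18  ]
```

Call:
{"method": "arm_command", "body": {
  "steps": [
    [0.06, [0.002, -0.001, -0.03], [0, 0, 0]],
    [0.05, [0, 0, -0.04], [0, 0, 0]],
    [0.05, [0, 0, -0.03], [0, 0, 0]],
    [0.05, [0, 0, -0.01], [0, 0, 0]],
    [0.05, [0, 0, 0], [0, 0, 0]]
  ]
}}

```text
time_s: 4.45
eef_pos: [0.5369, -0.1837, 0.1456]
tool_rot: [0.698, 0.716, 0.0, -0.0]
ft_force: [-0.3, 0.7, -0.0]
grip_width: 0.05
gripper_force: 0.0
```

Call:
{"method": "arm_command", "body": {
  "steps": [
    [0.03, [0, 0, 0], [0, 0, 0]],
    [0.0, [0, 0, 0], [0, 0, 0]],
    [0.0, [0, 0, 0], [0, 0, 0]],
    [0.0, [0, 0, 0], [0, 0, 0]],
    [0.0, [0, 0, 0], [0, 0, 0]]
  ]
}}

```text
time_s: 5.08
eef_pos: [0.5378, -0.1849, 0.1468]
tool_rot: [0.699, 0.715, 0.001, 0.001]
ft_force: [-0.1, -0.5, 6.2]
grip_width: 0.0096
gripper_force: 58.7
```

Run:
```python
from h import *
pose()
w=robot.get_image("wrist");s=robot.get_image("side")
cv2.imwrite("pics/g1.png",np.hstack([cv2.resize(w[200:400,200:460],(416,320)),cv2.resize(s[100:200,290:390],(320,320))])[:,:,::-1])
```

```text
t 5.08 tcp [ 0.5378 -0.1849  0.1468] closeline 1.36 z [ 0.002 -0.001 -1.   ] F [-0.1 -0.5  6.2] w 0.0096 gf 58.7 q [-0.45  0.32  1.65  0.    1.16 -0.48]
```

View pics/g1.png

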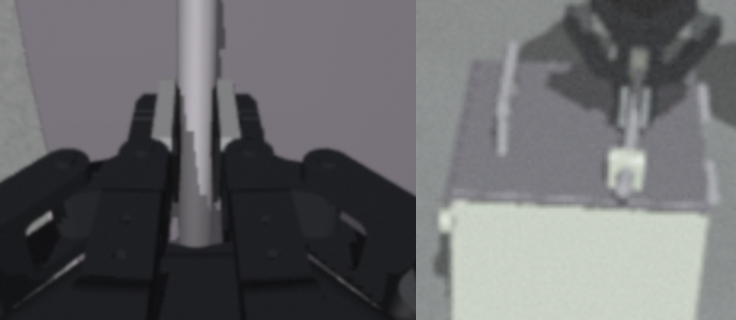

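The crop shows the rod between both pads at mid-crop (195,110). I'll lift it a little and check it comes with the fingers.

Call:
{"method": "arm_command", "body": {
  "steps": [
    [0.0, [0, 0, 0.01], [0, 0, 0]],
    [0.0, [0, 0, 0.02], [0, 0, 0]],
    [0.0, [0, 0, 0.03], [0, 0, 0]],
    [0.0, [0, 0, 0.03], [0, 0, 0]],
    [0.0, [0, 0, 0.01], [0, 0, 0]]
  ],
  "newtons": 80
}}

```text
time_s: 5.8
eef_pos: [0.5378, -0.185, 0.2471]
tool_rot: [0.699, 0.716, 0.0, 0.002]
ft_force: [0.0, -0.1, -2.8]
grip_width: 0.0087
gripper_force: 78.3
```

Run:
```python
from h import *
pose()
w=robot.get_image("wrist");s=robot.get_image("side")
cv2.imwrite("pics/g2.png",np.hstack([cv2.resize(w,(480,300)),cv2.resize(s[50:200,270:420],(300,300))])[:,:,::-1])
```

```text
t 5.8 tcp [ 0.5378 -0.185   0.2471] closeline 1.37 z [ 0.003 -0.001 -1.   ] F [ 0.  -0.1 -2.8] w 0.0087 gf 78.3 q [-0.45  0.26  1.49 -0.    1.39 -0.48]
```

View pics/g2.png

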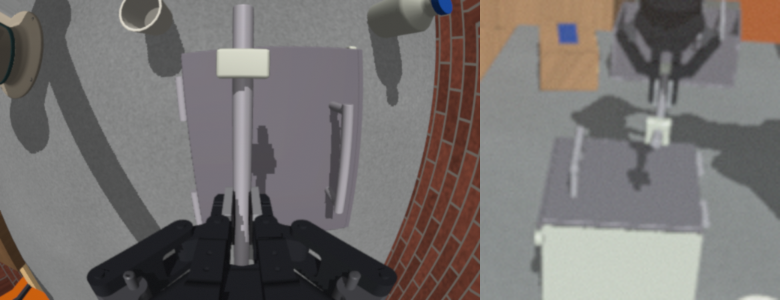

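The lift worked: the rod is level in the fingers, with one collar showing at (243,62), and the lid is clear. Next I'll carry it to the small black stand.

Call:
{"method": "arm_command", "body": {
  "steps": [
    [0.0, [0, 0.02, 0], [0, 0, -0.01]],
    [0.0, [0, 0.04, 0], [0, 0, -0.02]],
    [0.0, [0, 0.045, 0], [0, 0, -0.02]],
    [0.0, [0, 0.045, 0], [0, 0, -0.02]],
    [0.0, [0, 0.045, 0], [0, 0, -0.02]]
  ]
}}

```text
time_s: 6.52
eef_pos: [0.536, 0.0118, 0.2435]
tool_rot: [0.73, 0.683, -0.001, -0.001]
ft_force: [1.7, 0.3, -2.2]
grip_width: 0.0087
gripper_force: 78.3
```

Call:
{"method": "arm_command", "body": {
  "steps": [
    [0.0, [0, 0.045, 0], [0, 0, -0.02]],
    [0.0, [0.001, 0.045, 0], [0, 0, -0.019]],
    [0.0, [0.001, 0.045, -0.01], [0, 0, 0]],
    [0.0, [0.001, 0.04, -0.02], [0, 0, 0]],
    [0.0, [0, 0.027, -0.03], [0, 0, 0]]
  ]
}}

```text
time_s: 7.15
eef_pos: [0.5397, 0.2143, 0.1837]
tool_rot: [0.743, 0.67, -0.0, -0.0]
ft_force: [-0.1, 0.0, -2.5]
grip_width: 0.0084
gripper_force: 78.3
```

Call:
{"method": "arm_command", "body": {
  "steps": [
    [0.0, [0, 0, -0.03], [0, 0, 0]],
    [0.0, [0, 0, -0.02], [0, 0, 0]],
    [0.0, [0, 0, -0.01], [0, 0, 0]],
    [0.0, [0, 0, 0], [0, 0, 0]],
    [0.0, [0, 0, 0], [0, 0, 0]]
  ]
}}

```text
time_s: 7.78
eef_pos: [0.5407, 0.2124, 0.126]
tool_rot: [0.743, 0.669, 0.001, 0.0]
ft_force: [0.4, 0.6, -1.2]
grip_width: 0.0086
gripper_force: 78.3
```

Run:
```python
from h import *
np.set_printoptions(precision=4,suppress=True)
s=pose(); z=s["eef_pos"][2]+.0075
w=robot.get_image("wrist");s=robot.get_image("side");t=robot.get_image("top")
for c in("wrist","side","top"):
  for n,h in(("bar",z),("seat",.0885)):
    for r in robot.pinpoint(c,n)[:3]: print(c,n,round(r["score"],2),np.round(r["point"]),at(c,r["point"],h))
for c,im in(("wrist",w),("side",s),("top",t)): cv2.imwrite(f"pics/{c}3.png",im[:,:,::-1])
cv2.imwrite("pics/g3.png",np.hstack([cv2.resize(s[170:330,280:440],(400,400)),cv2.resize(w,None,fx=.6,fy=1)[:,:]])[:,:,::-1])
```

```text
t 7.78 tcp [0.5407 0.2124 0.126 ] closeline -6.03 z [ 0.001  0.    -1.   ] F [ 0.4  0.6 -1.2] w 0.0086 gf 78.3 q [ 0.25  0.36  1.65 -0.    1.12  0.36]
wrist bar 0.72 [321. 273.] [0.5403 0.2105 0.1335]
wrist bar 0.65 [318. 196.] [0.5435 0.2511 0.1335]
wrist seat 0.59 [320. 235.] [0.5394 0.2114 0.0885]
side bar 0.91 [343. 243.] [0.5324 0.2236 0.1335]
side seat 0.96 [340. 255.] [0.5376 0.2098 0.0885]
side seat 0.81 [428. 346.] [0.3721 0.3936 0.0885]
side seat 0.69 [240. 252.] [0.7359 0.2381 0.0885]
top seat 0.63 [264. 216.] [0.5406 0.2122 0.0885]
top seat 0.57 [176. 280.] [0.3752 0.4272 0.0885]
```

View pics/g3.png

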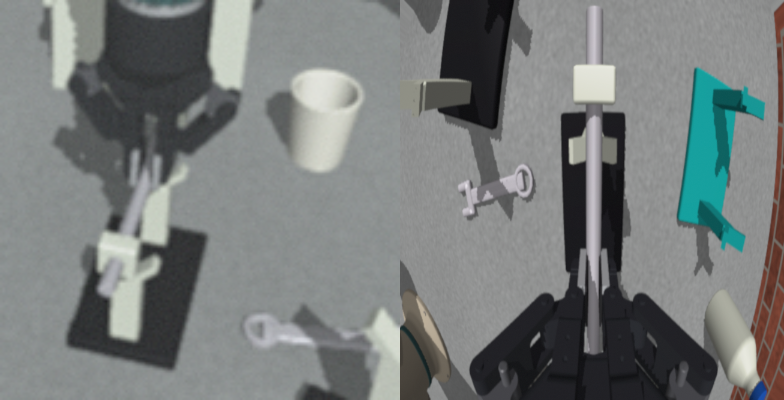

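The rod is directly over the V saddles: the saddle sits at about (593,148) in the right panel, and the collar is outside it. Lowering now.

Call:
{"method": "arm_command", "body": {
  "steps": [
    [0.0, [-0.0005, -0.0005, -0.02], [0, 0, 0]],
    [0.0, [0, 0, -0.015], [0, 0, 0]],
    [0.0, [0, 0, -0.005], [0, 0, 0]],
    [0.0, [0, 0, -0.003], [0, 0, 0]],
    [0.0, [0, 0, 0], [0, 0, 0]]
  ]
}}

```text
time_s: 8.85
eef_pos: [0.54, 0.212, 0.0825]
tool_rot: [0.743, 0.669, 0.0, 0.0]
ft_force: [-0.2, 0.3, -2.3]
grip_width: 0.0086
gripper_force: 78.4
```

```bash
python3 -c "
from h import *
pose()"
```

```text
t 8.85 tcp [0.54   0.212  0.0825] closeline -6.02 z [ 0.001  0.    -1.   ] F [-0.2  0.3 -2.3] w 0.0086 gf 78.4 q [ 0.25  0.4   1.71 -0.    1.03  0.36]
```

Call:
{"method": "arm_command", "body": {
  "steps": [
    [0.0, [0, 0, -0.001], [0, 0, 0]],
    [0.0, [0, 0, -0.001], [0, 0, 0]],
    [0.0, [0, 0, 0], [0, 0, 0]],
    [0.0, [0, 0, 0], [0, 0, 0]],
    [0.0, [0, 0, 0], [0, 0, 0]]
  ]
}}

```text
time_s: 9.48
eef_pos: [0.5404, 0.212, 0.0814]
tool_rot: [0.743, 0.669, 0.001, 0.001]
ft_force: [-1.1, 0.1, 6.2]
grip_width: 0.0088
gripper_force: 79.2
```

It's touching down, with about 8 N of contact. Releasing.

Call:
{"method": "arm_command", "body": {
  "steps": [
    [0.014, [0, 0, 0], [0, 0, 0]],
    [0.02, [0, 0, 0], [0, 0, 0]],
    [0.04, [0, 0, 0], [0, 0, 0]],
    [0.05, [0, 0, 0], [0, 0, 0]],
    [0.05, [0, 0, 0], [0, 0, 0]]
  ]
}}

```text
time_s: 10.1
eef_pos: [0.5396, 0.2119, 0.0802]
tool_rot: [0.743, 0.669, -0.0, -0.0]
ft_force: [0.9, 0.1, 1.1]
grip_width: 0.0498
gripper_force: 0.0
```

Call:
{"method": "arm_command", "body": {
  "steps": [
    [0.05, [0, 0, 0.015], [0, 0, 0]],
    [0.05, [0, 0, 0.03], [0, 0, 0]],
    [0.05, [0, 0, 0.04], [0, 0, 0]],
    [0.05, [0, 0, 0.04], [0, 0, 0]],
    [0.05, [0, 0, 0.03], [0, 0, 0]]
  ]
}}

```text
time_s: 10.72
eef_pos: [0.5402, 0.2121, 0.2386]
tool_rot: [0.743, 0.669, 0.002, 0.001]
ft_force: [-0.1, -0.1, 0.0]
grip_width: 0.0498
gripper_force: 0.0
```

Run:
```python
from h import *
np.set_printoptions(precision=4,suppress=True)
s=pose()
w=robot.get_image("wrist");s=robot.get_image("side")
for c in("wrist","side"):
  for n,h in(("bar",.0885),("seat",.0885)):
    for r in robot.pinpoint(c,n)[:2]: print(c,n,round(r["score"],2),np.round(r["point"]),at(c,r["point"],h))
cv2.imwrite("pics/g4.png",np.hstack([cv2.resize(s[210:330,280:400],(400,400)),cv2.resize(w,None,fx=.6,fy=1)[:,:]])[:,:,::-1])
```

```text
t 10.72 tcp [0.5402 0.2121 0.2386] closeline -6.02 z [ 0.004  0.001 -1.   ] F [-0.1 -0.1  0. ] w 0.0498 gf 0.0 q [ 0.25  0.28  1.48 -0.    1.38  0.36]
wrist bar 0.58 [321. 191.] [0.5402 0.2089 0.0885]
wrist seat 0.79 [500. 146.] [0.7332 0.239  0.0885]
wrist seat 0.67 [122.   9.] [0.3489 0.4372 0.0885]
side bar 0.78 [339. 259.] [0.5373 0.2228 0.0885]
side seat 0.88 [429. 341.] [0.3703 0.3847 0.0885]
side seat 0.79 [339. 257.] [0.538  0.2169 0.0885]
```

View pics/g4.png

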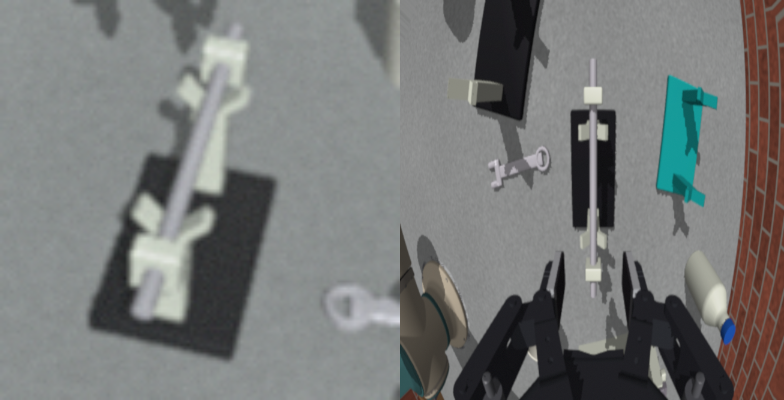

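The bar is seated in both saddles with its collars outside the posts, at (593,95) and (593,272) in the right panel. Next is the lid handle.

Call:
{"method": "arm_command", "body": {
  "steps": [
    [0.0854, [0.006, -0.02, 0.005], [0, 0, 0.01]],
    [0.0854, [0.011, -0.041, 0.005], [0, 0, 0.02]],
    [0.0854, [0.011, -0.041, 0.005], [0, 0, 0.02]],
    [0.0854, [0.011, -0.042, 0], [0, 0, 0.02]],
    [0.0854, [0.011, -0.042, 0], [0, 0, 0.02]]
  ]
}}

```text
time_s: 11.65
eef_pos: [0.5892, 0.0247, 0.2488]
tool_rot: [0.712, 0.702, -0.001, -0.001]
ft_force: [1.2, -0.3, -0.4]
grip_width: 0.0852
gripper_force: 0.0
```

Call:
{"method": "arm_command", "body": {
  "steps": [
    [0.0854, [0.011, -0.042, 0], [0, 0, 0.02]],
    [0.0854, [0.011, -0.042, 0], [0, 0, 0.02]],
    [0.0854, [0.011, -0.042, 0], [0, 0, 0.02]],
    [0.0854, [0.011, -0.042, 0], [0, 0, 0.02]],
    [0.0854, [0.012, -0.038, 0], [0, 0, 0.025]]
  ]
}}

```text
time_s: 12.28
eef_pos: [0.6452, -0.1814, 0.2484]
tool_rot: [0.674, 0.738, -0.001, -0.002]
ft_force: [1.4, 1.5, 0.2]
grip_width: 0.0856
gripper_force: 0.0
```

Run:
```python
from h import *
np.set_printoptions(precision=4,suppress=True)
s=pose()
w=robot.get_image("wrist"); cv2.imwrite("pics/w5.png",w[:,:,::-1])
c="wrist"
for n,h in(("handle",.18),("hinge",.13)):
    for r in robot.pinpoint(c,n)[:2]: print(c,n,round(r["score"],2),np.round(r["point"]),at(c,r["point"],h))
for r in robot.regions_of(c,"lid")[:1]: print(line(c,r["mask"],.14))
for p in((0.645,-.18,.18),): pass
```

```text
t 12.28 tcp [ 0.6452 -0.1814  0.2484] closeline 5.17 z [-0.003  0.001 -1.   ] F [1.4 1.5 0.2] w 0.0856 gf 0.0 q [-0.38  0.42  1.25  0.    1.48 -0.47]
wrist handle 0.65 [323. 218.] [ 0.6466 -0.1856  0.18  ]
wrist handle 0.36 [156. 199.] [ 0.5137 -0.1816  0.18  ]
wrist hinge 0.57 [154. 199.] [ 0.4799 -0.1976  0.13  ]Traceback (most recent call last):
  File "<stdin>", line 8, in <module>
  File "h.py", line 20, in line
    W=np.array([at(c,p,z)[:2] for p in pts])
                ~~^^^^^^^
  File "h.py", line 14, in at
    o,d=ray(cam,px); return o+d*(z-o[2])/d[2]
        ~~~^^^^^^^^
  File "h.py", line 8, in ray
    c=cal(cam);K=np.array(c["camera_matrix"]);T=np.array(c["camera_from_world"])
  File "h.py", line 5, in cal
    if cam not in _c or cam=='wrist': _c[cam]=robot.get_calibration(cam)
                                              ~~~~~~~~~~~~~~~~~~~~~^^^^^
ValueError: time passes only in moves, steps and waits
```

View pics/w5.png

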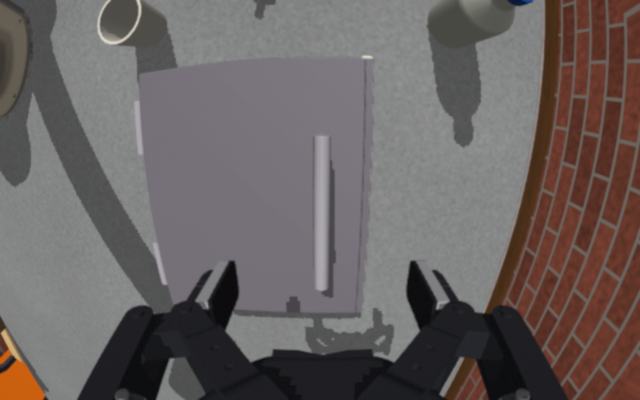

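The handle runs from (322,137) to (321,289), centred between and square to the fingers. Descending and gripping.

Call:
{"method": "arm_command", "body": {
  "steps": [
    [0.06, [0.001, -0.002, -0.03], [0, 0, 0]],
    [0.06, [0, 0, -0.03], [0, 0, 0]],
    [0.06, [0, 0, -0.02], [0, 0, 0]],
    [0.06, [0, 0, -0.007], [0, 0, 0]],
    [0.06, [0, 0, 0], [0, 0, 0]]
  ],
  "newtons": 60
}}

```text
time_s: 13.1
eef_pos: [0.6464, -0.1811, 0.1631]
tool_rot: [0.674, 0.739, -0.0, -0.0]
ft_force: [0.0, -0.8, -1.6]
grip_width: 0.0599
gripper_force: 0.0
```

Call:
{"method": "arm_command", "body": {
  "steps": [
    [0.03, [0, 0, 0], [0, 0, 0]],
    [0.0, [0, 0, 0], [0, 0, 0]],
    [0.0, [0, 0, 0], [0, 0, 0]],
    [0.0, [0, 0, 0], [0, 0, 0]],
    [0.0, [0, 0, 0], [0, 0, 0]]
  ]
}}

```text
time_s: 13.72
eef_pos: [0.6444, -0.1824, 0.1644]
tool_rot: [0.675, 0.738, -0.002, -0.001]
ft_force: [-4.7, -1.2, 5.6]
grip_width: 0.01
gripper_force: 58.5
```

Run:
```python
from h import *
np.set_printoptions(precision=4,suppress=True)
s=pose()
# arc plan: relative TCP shifts with tool turning along with lid
R0=Ro.from_quat(s["tool_rot"]).as_matrix(); tz=R0[:,2]; yaw=np.radians(5.2)
ex=np.array([np.cos(yaw),np.sin(yaw),0]); ez=np.array([0,0,1.]); ax=np.array([np.sin(yaw),-np.cos(yaw),0])  # +opening
H=s["eef_pos"]*1; H[2]=.18; hinge=H-.165*ex-.05*ez
print("hinge",hinge)
P=s["eef_pos"]; prev=P
for a in list(range(3,46,3)):
    q=Ro.from_rotvec(ax*np.radians(a)).as_matrix()@(P-hinge)+hinge
    print(a,(q-prev).round(4),q.round(4)); prev=q
print("turn/3deg",(ax*np.radians(3)).round(4))
```

```text
t 13.72 tcp [ 0.6444 -0.1824  0.1644] closeline 5.15 z [-0.004 -0.001 -1.   ] F [-4.7 -1.2  5.6] w 0.01 gf 58.5 q [-0.38  0.46  1.39 -0.    1.3  -0.47]
hinge [ 0.48   -0.1974  0.13  ]
3 [-0.002  -0.0002  0.0086] [ 0.6423 -0.1826  0.173 ]
6 [-0.0025 -0.0002  0.0085] [ 0.6399 -0.1828  0.1814]
9 [-0.0029 -0.0003  0.0083] [ 0.637  -0.1831  0.1898]
12 [-0.0033 -0.0003  0.0082] [ 0.6336 -0.1834  0.1979]
15 [-0.0038 -0.0003  0.008 ] [ 0.6299 -0.1837  0.2059]
18 [-0.0042 -0.0004  0.0078] [ 0.6257 -0.1841  0.2137]
21 [-0.0046 -0.0004  0.0075] [ 0.6212 -0.1845  0.2212]
24 [-0.0049 -0.0005  0.0073] [ 0.6162 -0.185   0.2285]
27 [-0.0053 -0.0005  0.007 ] [ 0.6109 -0.1855  0.2355]
30 [-0.0057 -0.0005  0.0067] [ 0.6052 -0.186   0.2423]
33 [-0.006  -0.0005  0.0064] [ 0.5992 -0.1865  0.2487]
36 [-0.0063 -0.0006  0.0061] [ 0.5929 -0.1871  0.2548]
39 [-0.0067 -0.0006  0.0058] [ 0.5862 -0.1877  0.2606]
42 [-0.0069 -0.0006  0.0054] [ 0.5792 -0.1883  0.266 ]
45 [-0.0072 -0.0007  0.005 ] [ 0.572 -0.189  0.271]
turn/3deg [ 0.0047 -0.0521  0.    ]
```

Call:
{"method": "arm_command", "body": {
  "steps": [
    [0.0, [-0.003, 0, 0.0086], [0.0047, -0.0524, 0]],
    [0.0, [-0.0025, 0, 0.0085], [0.0047, -0.0524, 0]],
    [0.0, [-0.003, 0, 0.0083], [0.0047, -0.0524, 0]],
    [0.0, [-0.0033, 0, 0.0082], [0.0047, -0.0524, 0]],
    [0.0, [-0.0038, 0, 0.008], [0.0047, -0.0524, 0]]
  ]
}}

```text
time_s: 14.35
eef_pos: [0.6306, -0.1836, 0.205]
tool_rot: [0.669, 0.732, 0.096, 0.09]
ft_force: [-0.5, -3.6, -3.1]
grip_width: 0.0097
gripper_force: 59.1
```

```bash
python3 -c "
from h import *
pose()"
```

```text
t 14.35 tcp [ 0.6306 -0.1836  0.205 ] closeline 5.18 z [ 0.26   0.021 -0.965] F [-0.5 -3.6 -3.1] w 0.0097 gf 59.1 q [-0.46  0.29  1.58  0.16  1.05 -0.62]
```

Call:
{"method": "arm_command", "body": {
  "steps": [
    [0.0, [-0.0042, -0.0004, 0.0078], [0.0047, -0.0524, 0]],
    [0.0, [-0.0046, -0.0004, 0.0075], [0.0047, -0.0524, 0]],
    [0.0, [-0.0049, -0.0005, 0.0073], [0.0047, -0.0524, 0]],
    [0.0, [-0.0053, -0.0005, 0.007], [0.0047, -0.0524, 0]],
    [0.0, [-0.0057, -0.0005, 0.0067], [0.0047, -0.0524, 0]]
  ]
}}

```text
time_s: 14.98
eef_pos: [0.6061, -0.1858, 0.2416]
tool_rot: [0.651, 0.713, 0.191, 0.177]
ft_force: [1.7, -1.7, -2.7]
grip_width: 0.01
gripper_force: 59.2
```

Call:
{"method": "arm_command", "body": {
  "steps": [
    [0.0, [-0.006, -0.0005, 0.0064], [0.0047, -0.0524, 0]],
    [0.0, [-0.0063, -0.0006, 0.0061], [0.0047, -0.0524, 0]],
    [0.0, [-0.0067, -0.0006, 0.0058], [0.0047, -0.0524, 0]],
    [0.0, [-0.0069, -0.0006, 0.0054], [0.0047, -0.0524, 0]],
    [0.0, [-0.0072, -0.0007, 0.005], [0.0047, -0.0524, 0]]
  ]
}}

```text
time_s: 15.6
eef_pos: [0.573, -0.1887, 0.2706]
tool_rot: [0.623, 0.681, 0.283, 0.261]
ft_force: [0.3, -0.7, -2.8]
grip_width: 0.0095
gripper_force: 59.2
```

Call:
{"method": "arm_command", "body": {
  "steps": [
    [0.0, [0, 0, 0], [0, 0, 0]],
    [0.0, [0, 0, 0], [0, 0, 0]],
    [0.0, [0, 0, 0], [0, 0, 0]],
    [0.0, [0, 0, 0], [0, 0, 0]],
    [0.0, [0, 0, 0], [0, 0, 0]]
  ]
}}

```text
time_s: 16.23
eef_pos: [0.5739, -0.1886, 0.2701]
tool_rot: [0.623, 0.682, 0.283, 0.26]
ft_force: [1.7, -4.7, -0.3]
grip_width: 0.0096
gripper_force: 59.6
```

Run:
```python
from h import *
np.set_printoptions(precision=4,suppress=True)
s=pose(); R=Ro.from_quat(s["tool_rot"]).as_matrix()
G=s["eef_pos"]-R[:,2]*.0155   # handle axis, 15.5 mm behind TCP as gripped
h=np.array([.4805,-.1974,.13]); e=np.array([np.cos(.09),np.sin(.09),0]); d=G-h
print("grasp",G,"radius",np.hypot(d@e,d[2]),"lid deg",np.degrees(np.arctan2(d[2],d@e))-16.86, "tool tilt",np.degrees(np.arccos(-R[2,2])))
im=robot.get_image("side"); t=robot.get_image("top")
cv2.imwrite("pics/end.png",np.hstack([cv2.resize(im[60:360,200:440],(400,500)),cv2.resize(t[100:300,200:500],(390,260)).copy() if 0 else cv2.resize(t[100:340,200:500],(390,500))])[:,:,::-1])
```

```text
t 16.23 tcp [ 0.5739 -0.1886  0.2701] closeline 5.26 z [ 0.707  0.061 -0.705] F [ 1.7 -4.7 -0.3] w 0.0096 gf 59.6 q [-0.77  0.03  1.99  0.9   0.76 -1.43]
grasp [ 0.5629 -0.1896  0.281 ] radius 0.17219597638800874 lid deg 44.40348854952914 tool tilt 45.20264538598967
```

View pics/end.png

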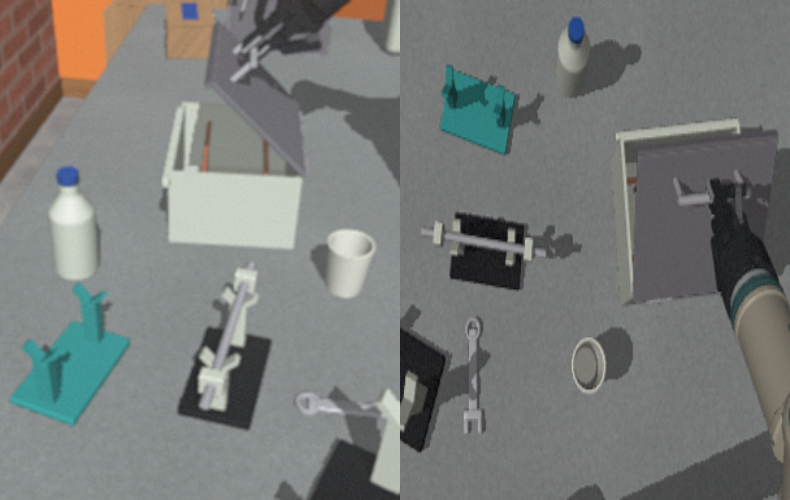

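The lid is held about 45° open, with the handle at (690,190) in the fingers. The bar is seated on the small black stand, and the bottle, beaker and wrench haven't moved. Handing in.

```bash
python3 -c "
from rig import robot
print(robot.sign_off())"
```

```text
the job is handed in; nothing more can be done
None
```

The work bar is resting level and centred in both V saddles of the small black stand, released. The arm is holding the lid at about 45° open (44.4° by my last measurement), and the job was handed in at about 16 s.

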